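# Shut and latch the slide box

### The arm

A 6-joint arm with a two-finger parallel gripper is mounted at the origin on the work surface. World frame = base frame: x ahead of the robot, y to its left, z up, the work surface at z = 0. Lengths are in m, angles in rad, forces in N, time in s.
With the tool pointing down it reaches from about 0.35 to 0.775 m from the base axis. Payload 7.3 kg.
Tool frame: the origin (TCP) lies on the centre line of the jaws, within the pads' length; the fingertips stand 17 mm ahead of it and the grasp point (between the pads) lies 2 mm behind it (robot.tip_extent is the distance from the TCP to the fingertips, in m); z points along the fingers, y is the line along which they close (so a half turn about z gives the same grasp; the last joint's range is limited). The gripper opens to 92 mm and grips with 3 to 60 N. Pads are 19 mm wide; open, the fingers measure 130 mm over their backs; the gripper's body (75 mm by 190 mm) begins 47 mm behind the grasp point.
Start: joints at [0.983, 0.342, 1.524, -0, 1.275, -0.146], TCP at [0.224, 0.475, 0.244] pointing down, gripper open.
Joint ranges: [-2.53, 2.53], [-0.77, 2.02], [0.04, 2.7], [-1, 4.14], [0.28, 2.66], [-3.11, 3.11]. Speed limits (rad/s): [2.57, 2.57, 3.14, 3.14, 3.14, 3.14].

### API

Orientations are given as [roll, pitch, yaw] about the fixed x, y, z axes, in that order (R = Rz(yaw) Ry(pitch) Rx(roll)).
In Python, from cell import robot gives the robot as it stands.
- The arm moves only by the tool step_arm, never from a script. Its argument "motion" is a list of rows, each a list of 2 entries, a list of its own where there are three numbers: the shift along the tool's x, y, z in units of 60 mm (1.0 is 60 mm), then the turn about the tool's z in rad. In form: [[[x, y, z], spin], ...]. A call has 1 to 10 rows; each row is the pose to reach, as a shift and turn from the pose commanded when the call began, along the tool's axes at that moment; what a row does not reach only later rows make up. A row lasts 1/8 s, in which the tool goes at most 62.5 mm and 10.7 degrees, less where a joint would pass 70% of its speed; a pose out of reach is approached as far as the arm can. A call with a gripper value outside its range is refused whole. "hand" is the closure in counts, from 0 (fully open) to 255 (shut), set as the call begins (left out, the last holds). The fingers move at their own pace and stop on an object; "squeeze" is the grip in N (left out, the last holds). Time passes only in rows, so rows that repeat a pose let the fingers close. It gives the time, the measured TCP pose, the force, the opening and the grip force at its end, in the units of the state.
- robot.observe(): the state, without advancing time (a new reading comes with each control period).
- robot.read_camera(name): name is "scene" or "top" or "wrist"; returns a dict with "pixels" (480x640x3 uint8, red, green, blue), "intrinsics" (3x3 intrinsics, pixels), "k1" (the pictures are not rectified: a ray, as slopes to the right and down, at radius r is drawn at 1 + k1 r^2 times it, then the intrinsics apply), "xyz" and "rotation" of the camera in the world; the wrist camera has in their place "T_tool_cam" (4x4, takes a point from camera to tool coordinates, whose origin is the TCP and whose axes are the flange's). Camera axes: x right, y up, looking along -z (the intrinsics and any distortion apply to the point x, -y, -z); pixel columns grow to the right and rows downward; lengths in m; the calibration is good to about 2 mm. A picture is of the moment at which its call begins: read the wrist's pose just before it. There is no depth.
- robot.hand_in(): hands the job in; it is judged then, once.
The state is a dict: "time": time; "qpos": joint angles; "qvel": joint speeds; "joint_efforts": joint torques, N m; "tool_pos": TCP position; "tool_rot": TCP orientation; "contact_force": force on the tool from outside, world axes, zero at the start; "torque": the same for the moment, N m; "opening": finger opening in m; "grip_force": force on a finger pad.
Only numpy, scipy, OpenCV 4.12 (cv2) and the standard library are available. Lean on these libraries where they do the work, as an engineer would, in place of code of your own. Each camera call takes 0.05 s, during which the arm holds its last target. There are 200 camera calls.

### The job

The long slide box on the microscopy bench has been left open: swing its lid over until it is fully shut, then fold the latch on the front of the lid down until it lies flat against the box. Only push, with the fingertips and a light hand: do not slam the lid, do not grip, lift or shove the box, and leave everything around it as it stands.

Things in the scene. Friction and masses are not known exactly. Their poses are not given: they have to be found in the camera images.
- slide_box: Long grey plastic slide box, loose on the table (0.4 to 0.7 kg; a level push of 2 to 5 N slides it). 97 mm deep (its x), 210 mm wide (its y), 36 mm high when shut: tray 21, lid 15. A row of glass slides on edge reaches 29 mm above the table. Origin: centre of the underside; its front (latch side) looks along its -x, towards the robot within 0.55 rad of yaw; z up. The smaller shut slide box is anot
- hinge_line (a point): Middle of the lid's hinge line: on the rear upper edge of the tray, 48.5 mm behind the box's origin (its +x), 21 mm above the table. The line runs along the box's y. Same axes as the box.
- lid (a joint): Angle of the lid, rad: 0 = fully shut, pi/2 = upright, starts at 1.7 to 2.1, leaning back away from the front (stop at 2.3). The lid is a 97 x 210 mm shallow cover; its flat outer face lies 15 mm from the hinge line (upper side when shut, far side when open) and reaches 97 mm from the hinge to its front edge. The stiff hinge holds the lid wherever it is left; about 1 N near the free edge moves it.
- lid_edge (a point): Middle of the lid's free (front) edge on the outer face, 97 mm along the lid from the hinge line and 15 mm out. Axes turn with the lid; they equal the box's axes when it is shut.
- latch (a joint): Angle of the latch to the lid, rad: 0 = folded down flat against the front of the shut box, pi/2 = sticking straight out from the lid's front, pi = standing up. Starts at 1.35 to 2.1 (stop at 2.5) and stays where it is left; about 1 N at its tip moves it. Steel flap 42 mm wide (along the box's y, centred), 25 mm long, 3 mm thick with a rolled lip 4 mm thick.
- latch_pivot (a point): Middle of the latch's pivot line (parallel to the box's y), on the lid's front, 4.5 mm ahead of the front face; with the lid shut it is 29 mm above the table and 53 mm ahead of the box's origin. Axes as the lid.
- latch_tip (a point): Middle of the latch's free end, 24.5 mm from the pivot; folded down it is 4.5 mm above the table. Axes turn with the latch; they equal the box's when all is shut.
- small_box: Smaller grey 25-place slide box, shut, 86 x 104 x 36 mm, behind the long box. Origin: centre of its underside. Leave alone.
- oil_bottle: Small black dropper bottle, 29 mm diameter, 74 mm high, standing beside one end of the long box. Origin: centre of its underside. Leave alone.
- slide_carton: White carton of new slides, 80 x 82 x 30 mm, beside the other end of the long box. Origin: centre of its underside. Leave alone.
- tally_counter: Steel hand tally counter on a 44 x 50 mm black foot, 56 mm high, near a front corner of the long box. Origin: centre of its underside. Leave alone.
- forceps: Steel slide forceps lying flat, 130 mm long (its x), 14 mm wide, 9 mm high, near the other front corner. Origin: middle of its underside. Leave alone.
- coplin_jar: Glass staining jar with white cap, 62 mm diameter, 104 mm high, off to the right. Origin: centre of its underside. Leave alone.
- water_bottle: Clear drinking-water bottle with blue cap, 64 mm diameter, 205 mm high, off to the left. Origin: centre of its underside. Leave alone.
Not all that is in view belongs to the job. What is shaped like the slide_box but red is not meant.

How it is judged:
By the outcome, as a careful person would: the job done as asked, in the order asked, and still so for the second after the job is handed in, with the robot touching nothing.
It also fails if it takes over 51 s, if anything falls off the work surface, if the arm or the gripper's body presses on something with over 40 N, if the wrist force passes 120 N, or if a joint passes its speed limit or range.

## Working session

There is one attempt and no reset: what is moved stays moved. The work goes in short steps, Python scripts to look and compute and a tool call to move; the robot and the scene stay as the last step left them, time stands still between calls to the robot, and variables do not carry over. Pictures are saved under pics/ and viewed, at most 10 in all, crops included, and the job is handed in when it is done.

Besides the shell and the picture viewer there is one more tool, called after "Request:" in YAML: its name, and indented under it one key for each argument. step_arm: Moves the arm, as the interface text tells. Its arguments: {"type":"object","properties":{"motion":{"type":"array"},"hand":{"type":"number"},"squeeze":{"type":"number"}},"required":["motion"]}

```bash
mkdir -p pics; cat > h.py <<'E'
import numpy as np, cv2
from cell import robot
def snap(n,f):
    c=robot.read_camera(n); cv2.imwrite('pics/'+f,c['pixels'][:,:,::-1]); return c
E
python3 - <<'E'
from h import *
import pickle
s=robot.observe();print(s)
d={n:snap(n,n+'0.png') for n in('scene','top')}
pickle.dump(d,open('c0.pkl','wb'))
for n in d: print(n,{k:v for k,v in d[n].items() if k!='pixels'})
E
```

```text
{'time': 0.0, 'qpos': array([ 9.82992134e-01,  3.42683578e-01,  1.52501704e+00, -4.60926875e-06,
        1.27541749e+00, -1.45989864e-01]), 'qvel': array([ 0.00010896, -0.00010455,  0.0001876 , -0.0011949 , -0.00105695,
        0.00018085]), 'joint_efforts': array([-1.83052503e-03, -4.31229794e+01, -2.44220513e+01,  7.15612387e-02,
        5.61025995e-02, -9.45713396e-05]), 'tool_pos': array([0.22423836, 0.47427286, 0.24306526]), 'tool_rot': array([-3.14008279e+00, -2.17549640e-04,  2.69977951e+00]), 'contact_force': array([-0.0139759 ,  0.23927845, -0.68264049]), 'torque': array([ 0.00013482,  0.00467015, -0.01979205]), 'grip_force': 0.0, 'opening': 0.09180930202524903}
scene {'intrinsics': array([[533.44914786,   0.        , 313.61319007],
       [  0.        , 533.44914786, 239.16042215],
       [  0.        ,   0.        ,   1.        ]]), 'k1': -0.08500902767121878, 'xyz': array([ 1.39954317, -0.08941031,  0.98075218]), 'rotation': array([ 0.75028531, -0.01005039,  1.45892906])}
top {'intrinsics': array([[560.16619843,   0.        , 316.3456077 ],
       [  0.        , 560.16619843, 244.1406256 ],
       [  0.        ,   0.        ,   1.        ]]), 'k1': -0.1440638392299571, 'xyz': array([ 0.4563501 , -0.00153449,  1.45867389]), 'rotation': array([ 0.08144372,  0.01918826, -1.57212029])}
```

View pics/scene0.png

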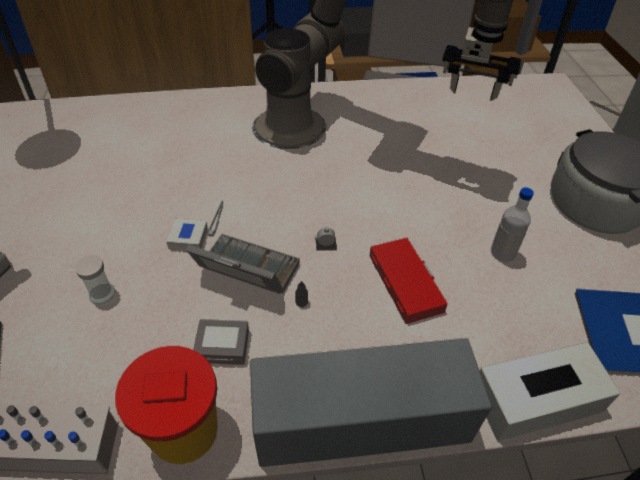

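View pics/top0.png

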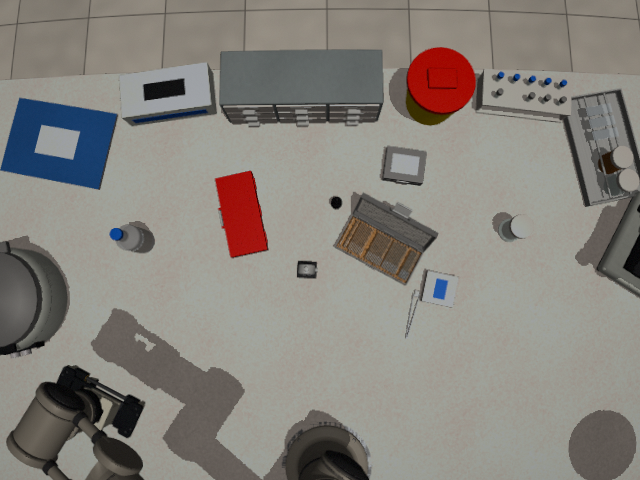

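The top view shows the long box, open, at about (385,240). Its lid leans back at the top, with the latch at (402,210). The bottle is at (336,202), the counter at (307,269), the carton at (439,288) and the forceps at (411,312). The scene view shows the box at (245,262). I'll enlarge both views.

```bash
python3 - <<'E'
import pickle,cv2,numpy as np
d=pickle.load(open('c0.pkl','rb'))
a=d['top']['pixels'][180:300,325:445,::-1]; b=d['scene']['pixels'][195:305,180:310,::-1]
A=cv2.resize(a,(480,480),interpolation=3); cv2.imwrite('pics/ca.png',cv2.resize(a,(600,600),interpolation=2))
cv2.imwrite('pics/cb.png',cv2.resize(b,(650,550),interpolation=2))
E
```

```text
(no output)
```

View pics/ca.png

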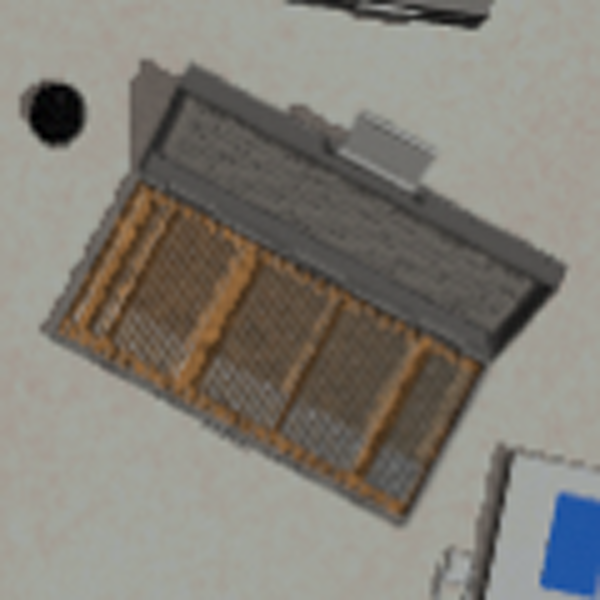

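View pics/cb.png

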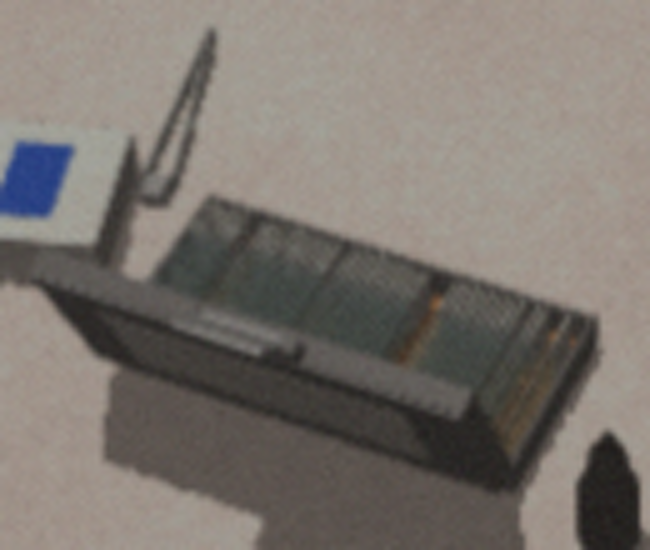

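Crop A (5x, offset (325,180)) shows the tray's front rim corners at (45,332) and (403,523), the lid's far edge from (192,65) to (565,265), and the latch at (375,110)-(435,155). Crop B (5x, offset (180,195)) shows the front rim corners at (210,197) and (597,318), the lid's outer edge from (45,289) to (468,419), and the latch folded slightly past straight.

```bash
cat >> h.py <<'E'
from scipy.spatial.transform import Rotation as Ro
from scipy.optimize import least_squares
def proj(c,P):
    R=Ro.from_euler('xyz',c['rotation']).as_matrix()
    p=(np.atleast_2d(P)-c['xyz'])@R
    s=np.c_[p[:,0]/-p[:,2],-p[:,1]/-p[:,2]]
    s=s*(1+c['k1']*(s**2).sum(1,keepdims=True)); K=c['intrinsics']
    return s@K[:2,:2].T+K[:2,2]
def ground(c,uv,z):
    return least_squares(lambda v:(proj(c,[v[0],v[1],z])-uv).ravel(),[.5,0]).x
def box2w(b,P):
    return Ro.from_euler('z',b[2]).apply(np.atleast_2d(P))+[b[0],b[1],0]
def lidpt(q,a,o,y):
    return [.0485-a*np.cos(q)+o*np.sin(q),y,.021+a*np.sin(q)+o*np.cos(q)]
def latchpt(q,l,r,y):
    # pivot at 101.5 along, 8 out; latch direction: l=0 -> -out, pi/2 -> +along
    return lidpt(q,.1015+r*np.sin(l),.008-r*np.cos(l),y)
E
python3 - <<'E'
from h import *
import pickle
d=pickle.load(open('c0.pkl','rb')); T,S=d['top'],d['scene']
ta=lambda x,y:np.array([325+x/5-.4,180+y/5-.4]); sb=lambda x,y:np.array([180+x/5-.4,195+y/5-.4])
def res(v):
    b,q,l=v[:3],v[3],v[4]; h=.105;r=[]
    L=[(T,ta(45,332),(-.0485,h,.021)),(T,ta(403,523),(-.0485,-h,.021)),
     (T,ta(192,65),lidpt(q,.097,.015,h)),(T,ta(565,265),lidpt(q,.097,.015,-h)),
     (S,sb(210,197),(-.0485,-h,.021)),(S,sb(597,318),(-.0485,h,.021)),
     (S,sb(45,289),lidpt(q,.097,.015,-h)),(S,sb(468,419),lidpt(q,.097,.015,h)),
     (T,ta(362,112),latchpt(q,l,.0245,.021)),(T,ta(437,153),latchpt(q,l,.0245,-.021))]
    return np.concatenate([(proj(c,box2w(b,P))-uv).ravel() for c,uv,P in L])
s=least_squares(res,[.6,-.15,-.4,1.9,1.6],loss='soft_l1');v=s.x
print(v.round(4));print(res(v).reshape(-1,2).round(1))
b=v[:3];np.save('b.npy',v)
for q in(v[3],):print('edge',box2w(b,lidpt(q,.097,.015,0)),'tip',box2w(b,latchpt(q,v[4],.0245,0)))
for n,uv,z in(('bottle',(336,202),.074),('counter',(307,269),.05),('carton',(439,288),.03),('forc',(416,292),.005),('forc2',(407,337),.005),('small',(404,163),.036)):
    g=ground(T,uv,z); print(n,g.round(3),'boxframe',Ro.from_euler('z',-b[2]).apply([g[0]-b[0],g[1]-b[1],0]).round(3))
E
```

```text
[ 0.5618 -0.1349 -0.4961  1.9011  2.0842]
[[ 0.4 -0.1]
 [ 0.9  0.3]
 [-1.  -0.9]
 [ 0.6 -0.3]
 [ 0.4 -0.5]
 [ 0.8 -0.2]
 [-2.3 -2.7]
 [-0.4 -0.1]
 [-0.9 -0.3]
 [-0.4 -0.2]]
edge [[ 0.6446277  -0.17971103  0.10789339]] tip [[ 0.6561847  -0.18596624  0.13070607]]
bottle [ 0.675 -0.024] boxframe [0.047 0.151 0.   ]
counter [0.509 0.049] boxframe [-0.134  0.136  0.   ]
carton [ 0.46  -0.287] boxframe [-0.017 -0.183  0.   ]
forc [ 0.45  -0.232] boxframe [-0.052 -0.139  0.   ]
forc2 [ 0.334 -0.208] boxframe [-0.166 -0.172  0.   ]
small [ 0.783 -0.202] boxframe [0.226 0.046 0.   ]
```

```bash
cat >> h.py <<'E'
def where():
    s=robot.observe(); b=np.load('b.npy'); p=s['tool_pos']
    q=Ro.from_euler('z',-b[2]).apply(p-[b[0],b[1],0]); 
    print('t %.2f box-frame TCP'%s['time'],q.round(4),'tipz %.4f'%(p[2]-.017),'rot',s['tool_rot'].round(3),'F box',Ro.from_euler('z',-b[2]).apply(s['contact_force']).round(2))
    return s,q
def shift(bx,by,z):
    s,_=where(); b=np.load('b.npy')
    w=box2w(b,[bx,by,z])[0]; R=Ro.from_euler('xyz',s['tool_rot'])
    print('shift units',(R.inv().apply(w-s['tool_pos'])/.06).round(3),'dyaw',s['tool_rot'][2]-(b[2]+np.pi))
E
python3 -c "
from h import *
shift(.14,-.05,.25)"
```

```text
t 0.10 box-frame TCP [-0.5869  0.3751  0.2431] tipz 0.2261 rot [-3.14 -0.    2.7 ] F box [ 0.22 -0.6  -0.17]
shift units [-11.712  -7.733  -0.107] dyaw 0.054333396886661944
```

Request:
step_arm:
  motion:
    - [[-0.8,-0.53,-0.1],0.02]
    - [[-1.6,-1.06,-0.1],0.054]
    - [[-2.4,-1.58,-0.1],0.054]
    - [[-3.2,-2.1,-0.1],0.054]
    - [[-4.0,-2.64,-0.1],0.054]
    - [[-4.8,-3.17,-0.1],0.054]
    - [[-5.6,-3.7,-0.1],0.054]
    - [[-6.4,-4.2,-0.1],0.054]
    - [[-7.2,-4.75,-0.1],0.054]
    - [[-8.0,-5.28,-0.1],0.054]
  hand: 255
  squeeze: 5

```text
time: 1.35
tool_pos: [0.5235, -0.0188, 0.2495]
tool_rot: [3.141, -0.001, 2.646]
contact_force: [1.0, 0.8, -0.4]
opening: 0.0011
grip_force: 0.0
```

```bash
python3 -c "
from h import *
shift(.14,-.05,.25)"
```

```text
t 1.35 box-frame TCP [-0.089   0.0839  0.2495] tipz 0.2325 rot [ 3.141e+00 -1.000e-03  2.646e+00] F box [ 0.5   1.13 -0.42]
shift units [-3.817 -2.231 -0.011] dyaw 3.7544840158165727e-05
```

Request:
step_arm:
  motion:
    - [[-0.8,-0.45,0],0]
    - [[-1.6,-0.9,0],0]
    - [[-2.4,-1.4,0],0]
    - [[-3.2,-1.9,0],0]
    - [[-3.7,-2.2,0],0]
    - [[-3.82,-2.23,0],0]
    - [[-3.82,-2.23,0],0]
    - [[-3.82,-2.23,0],0]

```text
time: 2.35
tool_pos: [0.6606, -0.2424, 0.25]
tool_rot: [3.141, -0.0, 2.647]
contact_force: [-0.1, 0.9, 0.1]
opening: 0.0007
grip_force: 0.0
```

```bash
python3 -c "
from h import *
where()
import pickle
c=snap('wrist','w1.png');t=snap('top','t1.png')
print(c['T_tool_cam'],c['intrinsics'],c['k1'])"
```

```text
t 2.35 box-frame TCP [ 0.138  -0.0475  0.25  ] tipz 0.2330 rot [ 3.141 -0.     2.647] F box [-0.5   0.72  0.11]
[[-6.99476107e-04  9.57857266e-01  2.87243745e-01  7.77977772e-02]
 [ 9.99999011e-01  1.02057865e-03 -9.68143817e-04  1.53894676e-03]
 [-1.22049842e-03  2.87242784e-01 -9.57857032e-01 -1.42700130e-01]
 [ 0.00000000e+00  0.00000000e+00  0.00000000e+00  1.00000000e+00]] [[429.19124704   0.         310.82687418]
 [  0.         429.19124704 235.84568345]
 [  0.           0.           1.        ]] -0.10690580895496818
```

View pics/w1.png

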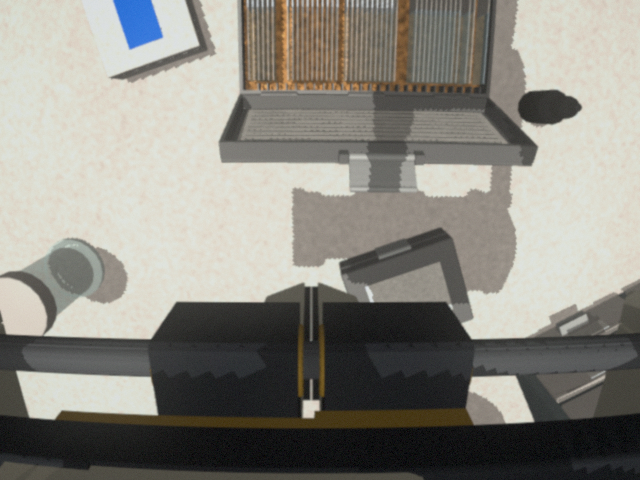

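The wrist view shows the lid's free edge level in the picture, with its outer corners at about (220,162) and (533,165). The latch tip runs from (350,191) to (416,191), and the box is square to the tool. I'll refine the fit with these points.

```bash
cat >> h.py <<'E'
def wcam(s,c):
    T=np.eye(4);T[:3,:3]=Ro.from_euler('xyz',s['tool_rot']).as_matrix();T[:3,3]=s['tool_pos'];W=T@c['T_tool_cam']
    return dict(intrinsics=c['intrinsics'],k1=c['k1'],xyz=W[:3,3],rotation=Ro.from_matrix(W[:3,:3]).as_euler('xyz'))
E
python3 - <<'E'
from h import *
v0=np.load('b.npy'); s=robot.observe(); c=wcam(s,robot.read_camera('wrist')); h=.105
def res(v):
    b,q,l=v[:3],v[3],v[4]
    L=[((220,162),lidpt(q,.097,.015,-h)),((534,165),lidpt(q,.097,.015,h)),((220,143),lidpt(q,.097,0,-h)),((536,147),lidpt(q,.097,0,h)),
    ((350,191),latchpt(q,l,.0245,-.021)),((416,191),latchpt(q,l,.0245,.021))]
    return np.r_[np.concatenate([(proj(c,box2w(b,P))-uv).ravel() for uv,P in L])]
print(res(v0).reshape(-1,2).round(1))
f=lambda v:np.r_[res(v)/2,(v-v0)/[.002,.002,.01,.1,.3]]
v=least_squares(f,v0,loss='soft_l1').x;print(v.round(4));print(res(v).reshape(-1,2).round(1));np.save('b.npy',v)
q=v[3];print('edge',lidpt(q,.097,.015,0),'tip',latchpt(q,v[4],.0245,0))
# finger plan (TCP): half thickness .0095
for qq in np.linspace(2,0,11):
    e=lidpt(qq,.097,.015,0)
    x,_,z=(e[0],0,e[2]-.012) if qq>np.pi/2 else lidpt(qq,.085,.015,0)
    print(round(qq,2),'TCP bx %.4f z %.4f'%(x+.0095,z+.017))
shift(.135,-.05,.11)
E
```

```text
[[ 1.5 -0.9]
 [-2.3 -1.7]
 [-1.  -3. ]
 [ 1.8 -4.1]
 [ 0.8 -4.4]
 [ 2.1 -4.1]]
[ 0.562  -0.135  -0.4981  1.9169  2.1634]
[[ 1.6  1. ]
 [-3.4  0.7]
 [-1.  -0.8]
 [ 0.9 -1.3]
 [ 0.  -0.2]
 [ 0.5  0.2]]
edge [np.float64(0.09551432602458791), 0, np.float64(0.1071606241182929)] tip [np.float64(0.11022193743186182), 0, np.float64(0.12824417087091503)]
2.0 TCP bx 0.1120 z 0.1080
1.8 TCP bx 0.0946 z 0.1171
1.6 TCP bx 0.0758 z 0.1225
1.4 TCP bx 0.0583 z 0.1243
1.2 TCP bx 0.0412 z 0.1227
1.0 TCP bx 0.0247 z 0.1176
0.8 TCP bx 0.0095 z 0.1094
0.6 TCP bx -0.0037 z 0.0984
0.4 TCP bx -0.0144 z 0.0849
0.2 TCP bx -0.0223 z 0.0696
0.0 TCP bx -0.0270 z 0.0530
t 2.50 box-frame TCP [ 0.1382 -0.0474  0.2504] tipz 0.2334 rot [3.141 0.    2.647] F box [ 0.09 -0.11  0.05]
shift units [ 0.054 -0.043  2.34 ] dyaw 0.0034904966679438765
```

Request:
step_arm:
  motion:
    - [[0.0,-0.04,0.8],0]
    - [[0.0,-0.04,1.6],0]
    - [[0.0,-0.04,2.2],0]
    - [[0.0,-0.04,2.3],0]
    - [[0.15,-0.04,2.35],0]
    - [[0.3,-0.04,2.35],0]
    - [[0.4,-0.04,2.33],0]
    - [[0.5,-0.04,2.3],0]
    - [[0.6,-0.04,2.27],0]
    - [[0.7,-0.04,2.24],0]

```text
time: 3.75
tool_pos: [0.623, -0.226, 0.1161]
tool_rot: [3.141, 0.002, 2.646]
contact_force: [0.6, -0.3, 0.3]
opening: 0.0005
grip_force: 0.8
```

```bash
python3 -c "
from h import *
shift(.0758,-.05,.1225)"
```

```text
t 3.75 box-frame TCP [ 0.0971 -0.0508  0.1161] tipz 0.0991 rot [3.141e+00 2.000e-03 2.646e+00] F box [0.73 0.01 0.29]
shift units [ 0.355  0.014 -0.108] dyaw 0.002248224956577616
```

Request:
step_arm:
  motion:
    - [[0.09,0,-0.03],0]
    - [[0.18,0,-0.06],0]
    - [[0.27,0,-0.09],0]
    - [[0.355,0,-0.107],0]
    - [[0.43,0,-0.118],0]
    - [[0.5,0,-0.128],0]
    - [[0.575,0,-0.134],0]
    - [[0.647,0,-0.137],0]
    - [[0.72,0,-0.133],0]
    - [[0.79,0,-0.125],0]

```text
time: 5.0
tool_pos: [0.5809, -0.2032, 0.1229]
tool_rot: [3.141, 0.0, 2.646]
contact_force: [0.6, -0.3, 0.3]
opening: 0.0007
grip_force: 0.4
```

```bash
python3 -c "
from h import *
for q in (1.2,1.1,1.,.9,.8,.7,.6,.5,.4):
  x,_,z=lidpt(q,.085,.015,0);print(q,end=' ');shift(x+.0095,-.05,z+.017)" | grep -v dummy
python3 -c "
from h import *
snap('scene','s2.png')"; python3 -c "
import cv2
a=cv2.imread('pics/s2.png')[180:310,150:330];cv2.imwrite('pics/s2c.png',cv2.resize(a,(720,520)))"
```

```text
1.2 t 5.00 box-frame TCP [ 0.0491 -0.0509  0.1229] tipz 0.1059 rot [3.141 0.    2.646] F box [0.67 0.01 0.28]
shift units [0.133 0.015 0.003] dyaw 0.002374272348228068
1.1 t 5.00 box-frame TCP [ 0.0491 -0.0509  0.1229] tipz 0.1059 rot [3.141 0.    2.646] F box [0.67 0.01 0.28]
shift units [0.272 0.015 0.038] dyaw 0.002374272348228068
1.0 t 5.00 box-frame TCP [ 0.0491 -0.0509  0.1229] tipz 0.1059 rot [3.141 0.    2.646] F box [0.67 0.01 0.28]
shift units [0.407 0.016 0.087] dyaw 0.002374272348228068
0.9 t 5.00 box-frame TCP [ 0.0491 -0.0509  0.1229] tipz 0.1059 rot [3.141 0.    2.646] F box [0.67 0.01 0.28]
shift units [0.537 0.016 0.149] dyaw 0.002374272348228068
0.8 t 5.00 box-frame TCP [ 0.0491 -0.0509  0.1229] tipz 0.1059 rot [3.141 0.    2.646] F box [0.67 0.01 0.28]
shift units [0.66  0.016 0.224] dyaw 0.002374272348228068
0.7 t 5.00 box-frame TCP [ 0.0491 -0.0509  0.1229] tipz 0.1059 rot [3.141 0.    2.646] F box [0.67 0.01 0.28]
shift units [0.775 0.016 0.31 ] dyaw 0.002374272348228068
0.6 t 5.00 box-frame TCP [ 0.0491 -0.0509  0.1229] tipz 0.1059 rot [3.141 0.    2.646] F box [0.67 0.01 0.28]
shift units [0.88  0.017 0.408] dyaw 0.002374272348228068
0.5 t 5.00 box-frame TCP [ 0.0491 -0.0509  0.1229] tipz 0.1059 rot [3.141 0.    2.646] F box [0.67 0.01 0.28]
shift units [0.976 0.017 0.516] dyaw 0.002374272348228068
0.4 t 5.00 box-frame TCP [ 0.0491 -0.0509  0.1229] tipz 0.1059 rot [3.141 0.    2.646] F box [0.67 0.01 0.28]
shift units [1.06  0.017 0.632] dyaw 0.002374272348228068
```

View pics/s2c.png

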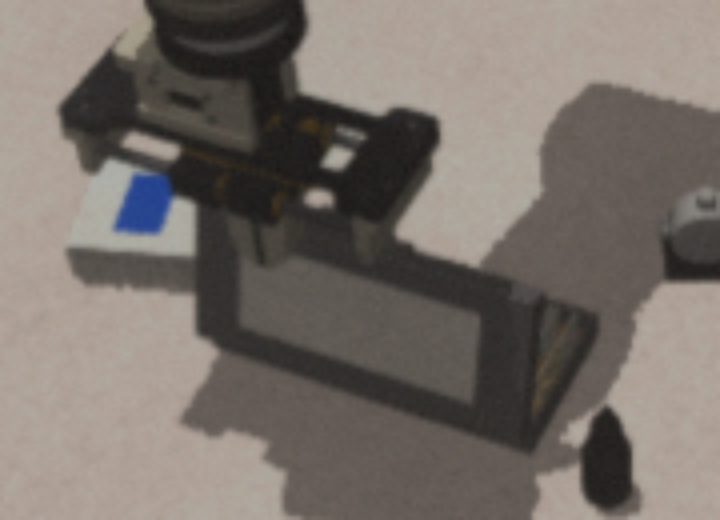

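The lid is now just past upright. The fingers are at (265,240), clear of the latch at (370,240), so I'll continue down the arc.

Request:
step_arm:
  motion:
    - [[0.07,0,0.0],0]
    - [[0.135,0,0.005],0]
    - [[0.2,0,0.02],0]
    - [[0.27,0,0.04],0]
    - [[0.34,0,0.063],0]
    - [[0.41,0,0.09],0]
    - [[0.475,0,0.12],0]
    - [[0.54,0,0.15],0]
    - [[0.6,0,0.187],0]
    - [[0.66,0,0.225],0]

```text
time: 6.3
tool_pos: [0.546, -0.1843, 0.1092]
tool_rot: [3.141, -0.0, 2.646]
contact_force: [0.8, -0.1, 0.4]
opening: 0.0005
grip_force: 0.3
```

Request:
step_arm:
  motion:
    - [[0.06,0,0.043],0]
    - [[0.115,0,0.086],0]
    - [[0.17,0,0.135],0]
    - [[0.22,0,0.184],0]
    - [[0.27,0,0.238],0]
    - [[0.316,0,0.292],0]
    - [[0.36,0,0.35],0]
    - [[0.4,0,0.408],0]
    - [[0.4,0,0.408],0]

```text
time: 7.42
tool_pos: [0.5247, -0.1728, 0.0844]
tool_rot: [3.142, -0.001, 2.646]
contact_force: [0.3, 1.1, -0.5]
opening: 0.0005
grip_force: 0.0
```

```bash
python3 -c "
from h import *
for q in (.4,.2,0):
  x,_,z=lidpt(q,.085,.015,0);print(q,end=' ');shift(x+.0095,-.05,z+.017)"
```

```text
0.4 t 7.42 box-frame TCP [-0.0147 -0.0511  0.0844] tipz 0.0674 rot [ 3.142e+00 -1.000e-03  2.646e+00] F box [-0.29  1.11 -0.5 ]
shift units [-0.004  0.018 -0.008] dyaw 0.002354108301264368
0.2 t 7.42 box-frame TCP [-0.0147 -0.0511  0.0844] tipz 0.0674 rot [ 3.142e+00 -1.000e-03  2.646e+00] F box [-0.29  1.11 -0.5 ]
shift units [0.127 0.018 0.248] dyaw 0.002354108301264368
0 t 7.42 box-frame TCP [-0.0147 -0.0511  0.0844] tipz 0.0674 rot [ 3.142e+00 -1.000e-03  2.646e+00] F box [-0.29  1.11 -0.5 ]
shift units [0.205 0.018 0.524] dyaw 0.002354108301264368
```

Request:
step_arm:
  motion:
    - [[0.035,0,0.06],0]
    - [[0.07,0,0.12],0]
    - [[0.1,0,0.185],0]
    - [[0.127,0,0.25],0]
    - [[0.15,0,0.315],0]
    - [[0.17,0,0.38],0]
    - [[0.185,0,0.43],0]
    - [[0.195,0,0.47],0]
    - [[0.2,0,0.5],0]
    - [[0.2,0,0.5],0]

```text
time: 8.68
tool_pos: [0.5145, -0.1673, 0.0547]
tool_rot: [3.142, -0.0, 2.646]
contact_force: [-0.2, -0.1, 0.2]
opening: 0.0007
grip_force: 0.0
```

Request:
step_arm:
  motion:
    - [[0.0,0,0.012],0]
    - [[0.0,0,0.024],0]
    - [[0.0,0,0.036],0]
    - [[0.0,0,0.036],0]

```text
time: 9.18
tool_pos: [0.5146, -0.1673, 0.0532]
tool_rot: [3.142, 0.0, 2.646]
contact_force: [-2.1, 1.2, 6.1]
opening: 0.0006
grip_force: 2.6
```

```bash
python3 -c "
from h import *
where()"
```

```text
t 9.18 box-frame TCP [-0.0262 -0.0511  0.0532] tipz 0.0362 rot [3.142 0.    2.646] F box [-2.39  0.09  6.09]
```

The contact at tip height 36 mm with 6 N means the lid is shut. I'll lift off, move over the latch and look.

Request:
step_arm:
  motion:
    - [[0,0,-0.5],0]
    - [[0.0,0,-1.2],0]
    - [[0.3,0.35,-1.5],0]
    - [[0.7,0.8,-1.5],0]
    - [[0.8,0.85,-1.5],0]
    - [[0.8,0.85,-1.5],0]

```text
time: 9.93
tool_pos: [0.4967, -0.0997, 0.1427]
tool_rot: [-3.141, 0.0, 2.647]
contact_force: [0.4, -0.6, -1.0]
opening: 0.0004
grip_force: 0.0
```

```bash
python3 - <<'E'
from h import *
import pickle
s,_=where(); c=snap('wrist','w3.png'); w=wcam(s,c); pickle.dump(w,open('w3.pkl','wb'))
v=np.load('b.npy');b=v[:3];h=.105
for n,P in(('fr top',(-.0485,0,.036)),('fr R',(-.0485,.105,.036)),('pivL',latchpt(0,1,0,-.021)),('tip2.16',latchpt(0,2.16,.0245,-.021)),('tip2.16',latchpt(0,2.16,.0245,.021))):print(n,proj(w,box2w(b,P)).round(1))
E
```

```text
t 9.93 box-frame TCP [-0.0743 -0.0002  0.1427] tipz 0.1257 rot [-3.141  0.     2.647] F box [ 0.62 -0.36 -0.96]
fr top [[308.2 279.9]]
fr R [[473.1 279.5]]
pivL [[275.4 269. ]]
tip2.16 [[272.9 245.3]]
tip2.16 [[343.5 245.4]]
```

View pics/w3.png

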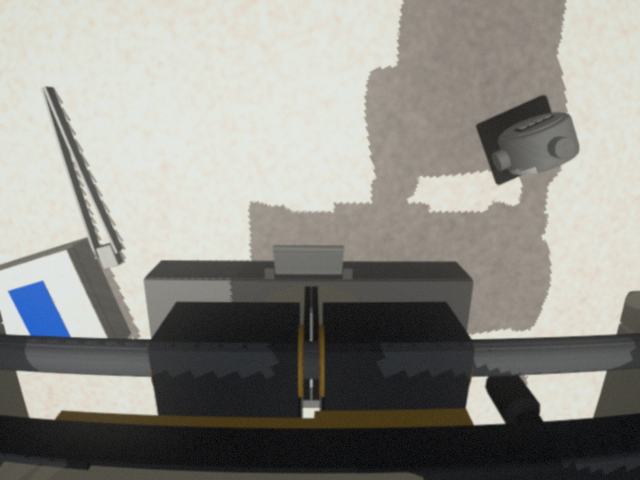

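The wrist view matches the model: the latch tip is at (273..344, 245), so the latch angle is about 2.16 and the box hasn't moved. Next I'll fold the latch down from above.

Request:
step_arm:
  motion:
    - [[0,0,0.5],0]
    - [[0,0,1.0],0]
    - [[0,0,1.25],0]
    - [[0,0,1.3],0]
    - [[0,0,1.35],0]
    - [[0,0,1.4],0]
    - [[0,0,1.45],0]
    - [[0,0,1.5],0]
    - [[0,0,1.55],0]
    - [[0,0,1.6],0]

```text
time: 11.22
tool_pos: [0.4967, -0.0996, 0.0465]
tool_rot: [3.141, 0.0, 2.646]
contact_force: [-0.6, 0.7, 2.0]
opening: 0.0007
grip_force: 1.2
```

```bash
python3 -c "
from h import *
where();shift(-.074,0,.027)"
```

```text
t 11.22 box-frame TCP [-0.0743 -0.0002  0.0465] tipz 0.0295 rot [3.141 0.    2.646] F box [-0.87  0.28  2.02]
t 11.22 box-frame TCP [-0.0743 -0.0002  0.0465] tipz 0.0295 rot [3.141 0.    2.646] F box [-0.87  0.28  2.02]
shift units [-0.005  0.002  0.325] dyaw 0.0023244257010754943
```

Request:
step_arm:
  motion:
    - [[0.02,0,0.04],0]
    - [[0.02,0,0.08],0]
    - [[0.02,0,0.12],0]
    - [[0.02,0,0.16],0]
    - [[0.02,0,0.2],0]
    - [[0.02,0,0.24],0]
    - [[0.02,0,0.28],0]
    - [[0.02,0,0.32],0]
    - [[0.02,0,0.36],0]
    - [[0.02,0,0.36],0]

```text
time: 12.48
tool_pos: [0.4953, -0.099, 0.0247]
tool_rot: [-3.142, -0.001, 2.646]
contact_force: [0.1, 0.3, 0.2]
opening: 0.0003
grip_force: 0.0
```

```bash
python3 -c "
from h import *
where();shift(-.0645,0,.023)"
```

```text
t 12.47 box-frame TCP [-0.0758 -0.0002  0.0247] tipz 0.0077 rot [-3.142e+00 -1.000e-03  2.646e+00] F box [-0.09  0.3   0.18]
t 12.47 box-frame TCP [-0.0758 -0.0002  0.0247] tipz 0.0077 rot [-3.142e+00 -1.000e-03  2.646e+00] F box [-0.09  0.3   0.18]
shift units [-0.189  0.003  0.029] dyaw 0.002302833888318201
```

Request:
step_arm:
  motion:
    - [[-0.02,0,0.02],0]
    - [[-0.04,0,0.03],0]
    - [[-0.06,0,0.03],0]
    - [[-0.08,0,0.03],0]
    - [[-0.1,0,0.03],0]
    - [[-0.12,0,0.03],0]
    - [[-0.135,0,0.03],0]
    - [[-0.15,0,0.03],0]
    - [[-0.15,0,0.03],0]

```text
time: 13.6
tool_pos: [0.5032, -0.1032, 0.0232]
tool_rot: [3.142, -0.001, 2.646]
contact_force: [-3.5, 0.4, 0.0]
opening: 0.0005
grip_force: 1.5
```

```bash
python3 -c "
from h import *
where()"
```

```text
t 13.60 box-frame TCP [-0.0668 -0.0002  0.0232] tipz 0.0062 rot [ 3.142e+00 -1.000e-03  2.646e+00] F box [-3.31 -1.35  0.01]
```

3.3 N near the expected flat position is close to what slides the box, so I'll stop there, back off and look.

Request:
step_arm:
  motion:
    - [[0.1,0,0],0]
    - [[0.4,0,0],0]
    - [[0.6,0,-0.2],0]
    - [[0.3,0,-0.8],0]
    - [[-0.2,0,-1.2],0]
    - [[-0.8,0,-1.4],0]
    - [[-1,0,-1.4],0]
    - [[-1,0,-1.4],0]

```text
time: 14.6
tool_pos: [0.5558, -0.1317, 0.1069]
tool_rot: [-3.142, -0.001, 2.646]
contact_force: [-0.4, 0.8, 0.3]
opening: 0.0001
grip_force: 0.0
```

```bash
python3 - <<'E'
from h import *
s,_=where(); c=snap('wrist','w4.png'); w=wcam(s,c)
v=np.load('b.npy');b=v[:3]
a=c['pixels'][210:370,190:430,::-1];cv2.imwrite('pics/w4c.png',cv2.resize(a,(780,520),interpolation=2))
for n,P in(('front top L',(-.0485,-.105,.036)),('front top R',(-.0485,.105,.036)),*[('tip %.2f'%l,latchpt(0,l,.0245,y)) for l in(0,.15,.3,.5) for y in(-.021,.021)]):
  u=proj(w,box2w(b,P))[0];print(n,u.round(1),'crop',((u-[190,210])*3.25).round(0))
E
```

```text
t 14.60 box-frame TCP [-7.000e-03 -1.000e-04  1.069e-01] tipz 0.0899 rot [-3.142e+00 -1.000e-03  2.646e+00] F box [-0.69  0.48  0.31]
front top L [103.9 184.2] crop [-280.  -84.]
front top R [511.7 184.6] crop [1045.  -82.]
tip 0.00 [271.2 166. ] crop [ 264. -143.]
tip 0.00 [344.8 166.1] crop [ 503. -143.]
tip 0.15 [271.  159.6] crop [ 263. -164.]
tip 0.15 [345.  159.7] crop [ 504. -163.]
tip 0.30 [270.8 153.4] crop [ 262. -184.]
tip 0.30 [345.3 153.5] crop [ 505. -184.]
tip 0.50 [270.3 145.7] crop [ 261. -209.]
tip 0.50 [345.7 145.7] crop [ 506. -209.]
```

View pics/w4c.png

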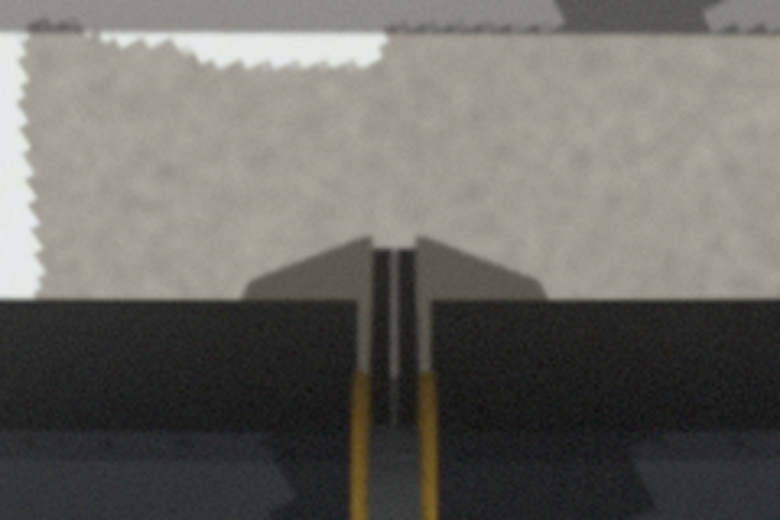

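The crop missed the latch; it only shows the lid top and the fingers. The same picture holds rows 120-220, so I'll crop there.

```bash
python3 - <<'E'
import cv2
a=cv2.imread('pics/w4.png')[130:210,240:380];cv2.imwrite('pics/w4d.png',cv2.resize(a,(770,440),interpolation=2))
E
```

```text
(no output)
```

View pics/w4d.png

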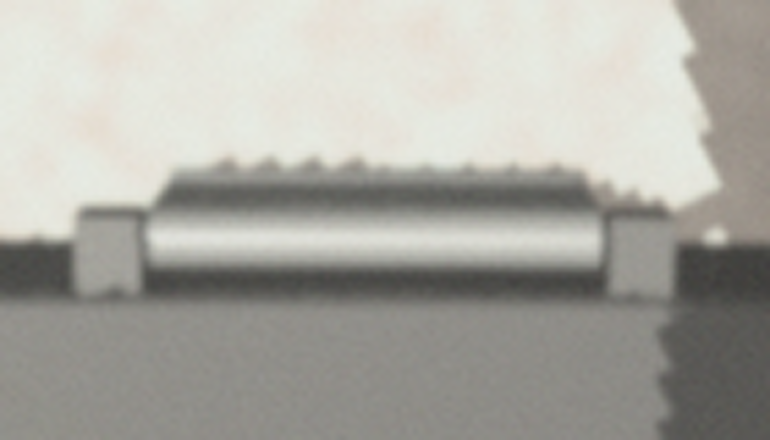

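```bash
python3 - <<'E'
from h import *
s,_=where(); w=wcam(s,robot.read_camera('wrist')); b=np.load('b.npy')[:3]
def P(l,r,o,y): # o outward from latch face
    x,_,z=latchpt(0,l,r,y); return (x-o*np.cos(l),y,z+o*np.sin(l))
for l in(0,.05,.1,.15,.2):
  print(l,[((proj(w,box2w(b,P(l,r,o,-.021)))[0]-[240,130]+.5)*5.5).round(0) for r,o in((.0245,.002),(.022,.002),(.0245,.0015))])
print('barrel/edge',[((proj(w,box2w(b,q))[0]-[240,130]+.5)*5.5).round(0) for q in((-.0555,-.021,.029),(-.0485,-.021,.036),(-.0485,-.105,.001))])
E
```

```text
t 14.65 box-frame TCP [-7.900e-03 -1.000e-04  1.065e-01] tipz 0.0895 rot [-3.141e+00 -2.000e-03  2.646e+00] F box [-0.84  0.    0.55]
0 [array([174., 192.]), array([172., 195.]), array([174., 197.])]
0.05 [array([174., 180.]), array([171., 184.]), array([174., 185.])]
0.1 [array([173., 169.]), array([171., 174.]), array([173., 173.])]
0.15 [array([173., 157.]), array([171., 164.]), array([173., 162.])]
0.2 [array([172., 146.]), array([170., 153.]), array([172., 151.])]
barrel/edge [array([151., 219.]), array([145., 306.]), array([-599.,  254.])]
```

```bash
python3 -c "
from h import *
shift(-.10,0,.107);shift(-.07,0,.0225)"
```

```text
t 14.70 box-frame TCP [-0.0082 -0.      0.1064] tipz 0.0894 rot [-3.141e+00 -3.000e-03  2.646e+00] F box [-0.06  0.43 -0.66]
shift units [ 1.529  0.004 -0.005] dyaw 0.0024474806082124267
t 14.70 box-frame TCP [-0.0082 -0.      0.1064] tipz 0.0894 rot [-3.141e+00 -3.000e-03  2.646e+00] F box [-0.06  0.43 -0.66]
shift units [1.025 0.003 1.402] dyaw 0.0024474806082124267
```

Request:
step_arm:
  motion:
    - [[0.7,0,0],0]
    - [[1.4,0,0.1],0]
    - [[1.5,0,0.7],0]
    - [[1.45,0,1.2],0]
    - [[1.3,0,1.4],0]
    - [[1.1,0,1.41],0]
    - [[1.05,0,1.41],0]
    - [[1.05,0,1.41],0]
    - [[1.05,0,1.41],0]

```text
time: 15.82
tool_pos: [0.5009, -0.1019, 0.0232]
tool_rot: [3.141, 0.001, 2.646]
contact_force: [0.3, 0.6, 0.0]
opening: 0.0007
grip_force: 0.0
```

```bash
python3 -c "
from h import *
where()"
```

```text
t 15.82 box-frame TCP [-0.0695 -0.0002  0.0232] tipz 0.0062 rot [3.141e+00 1.000e-03 2.646e+00] F box [-0.07  0.69  0.02]
```

Request:
step_arm:
  motion:
    - [[-0.02,0,0],0]
    - [[-0.035,0,0],0]
    - [[-0.045,0,0],0]
    - [[-0.045,0,0],0]

```text
time: 16.32
tool_pos: [0.503, -0.1031, 0.0226]
tool_rot: [3.142, -0.001, 2.646]
contact_force: [-0.8, 1.1, 1.0]
opening: 0.0007
grip_force: 0.6
```

Request:
step_arm:
  motion:
    - [[-0.005,0,0],0]
    - [[-0.01,0,0],0]
    - [[-0.01,0,0],0]

```text
time: 16.7
tool_pos: [0.5033, -0.1032, 0.0226]
tool_rot: [-3.142, -0.001, 2.646]
contact_force: [-3.4, 2.1, 1.3]
opening: 0.0004
grip_force: 1.8
```

```bash
python3 -c "
from h import *
where()"
```

```text
t 16.70 box-frame TCP [-0.0668 -0.0002  0.0226] tipz 0.0056 rot [-3.142e+00 -1.000e-03  2.646e+00] F box [-3.96  0.27  1.29]
```

Request:
step_arm:
  motion:
    - [[0.04,0,0],0]
    - [[0.05,0,0.035],0]
    - [[0.05,0,0.035],0]
    - [[0.02,0,0.035],0]
    - [[0.01,0,0.035],0]
    - [[0.005,0,0.035],0]
    - [[0.005,0,0.035],0]

```text
time: 17.58
tool_pos: [0.5031, -0.1031, 0.0205]
tool_rot: [-3.142, -0.001, 2.646]
contact_force: [-2.6, 1.4, 2.0]
opening: 0.0002
grip_force: 1.6
```

```bash
python3 -c "
from h import *
where()"
```

```text
t 17.57 box-frame TCP [-0.067  -0.0002  0.0205] tipz 0.0035 rot [-3.142e+00 -1.000e-03  2.646e+00] F box [-2.89 -0.03  1.95]
```

Request:
step_arm:
  motion:
    - [[-0.005,0,0],0]
    - [[-0.01,0,0],0]
    - [[-0.01,0,0],0]

```text
time: 17.95
tool_pos: [0.504, -0.1036, 0.0205]
tool_rot: [3.142, -0.0, 2.646]
contact_force: [-2.8, 0.7, 1.1]
opening: 0.0002
grip_force: 1.7
```

```bash
python3 -c "
from h import *
where()"
```

```text
t 17.95 box-frame TCP [-0.066  -0.0002  0.0205] tipz 0.0035 rot [ 3.142 -0.     2.646] F box [-2.8  -0.76  1.15]
```

Request:
step_arm:
  motion:
    - [[0.1,0,0],0]
    - [[0.4,0,0],0]
    - [[0.6,0,-0.2],0]
    - [[0.3,0,-0.8],0]
    - [[-0.2,0,-1.2],0]
    - [[-0.8,0,-1.4],0]
    - [[-1,0,-1.4],0]
    - [[-1,0,-1.4],0]
    - [[-1,0,-1.4],0]
    - [[-1,0,-1.4],0]

```text
time: 19.2
tool_pos: [0.5558, -0.1316, 0.1041]
tool_rot: [-3.142, -0.002, 2.646]
contact_force: [-0.3, -0.2, 0.0]
opening: 0.0007
grip_force: 0.0
```

```bash
python3 - <<'E'
from h import *
s,_=where(); c=snap('wrist','w5.png'); w=wcam(s,c); b=np.load('b.npy')[:3]
a0=cv2.imread('pics/w4.png')[130:205,240:380]; a=cv2.imread('pics/w5.png')[130:205,240:380]
cv2.imwrite('pics/w5c.png',cv2.resize(np.vstack([a0,a]),(560,600),interpolation=2))
def P(l,r,o,y):
    x,_,z=latchpt(0,l,r,y); return (x-o*np.cos(l),y,z+o*np.sin(l))
g=lambda q:((proj(w,box2w(b,q))[0]-[240,130]+.5)*4+[0,300]).round(0)
for l in(0,.05,.1): print(l,g(P(l,.0245,.002,-.021)))
print('edge',g((-.0485,-.021,.036)),'base',g((-.0485,-.03,.0)),'barrel',g((-.0555,-.021,.029)))
E
```

```text
t 19.20 box-frame TCP [-7.100e-03  1.000e-04  1.041e-01] tipz 0.0871 rot [-3.142e+00 -2.000e-03  2.646e+00] F box [-0.22 -0.32  0.03]
0 [124. 435.]
0.05 [124. 426.]
0.1 [123. 418.]
edge [102. 519.] base [ 65. 476.] barrel [106. 455.]
```

View pics/w5c.png

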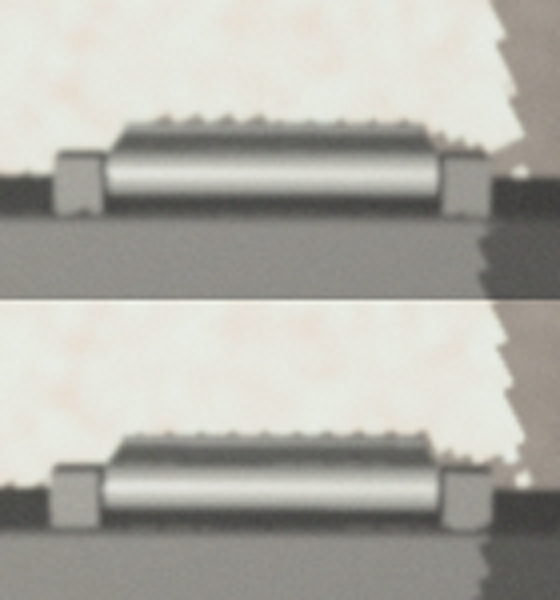

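In the last view, the latch lip sits the same distance ahead of the lid edge after both firm pushes, at about (125..430, 437). It stands slightly proud of the barrel, so the finger pressed on the lip and the latch is against its stop. The lid is shut and the robot is clear of everything, so I'll hand in.

```bash
python3 -c "
from h import *
where();print(robot.hand_in())"
```

```text
t 19.25 box-frame TCP [-6.800e-03  1.000e-04  1.043e-01] tipz 0.0873 rot [-3.142e+00 -1.000e-03  2.646e+00] F box [0.77 0.31 0.73]
the job is handed in; nothing more can be done
None
```

I shut the lid and folded the latch down to its stop (within about 0.05 rad of flat by camera), then handed in at 19 s; the last latch push slid the box about 1 mm, and I saw no contact with anything else.

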